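# Set the casting flasks on their rubber bases

## Task

Get the four open steel casting flasks ready for filling: set each one gently, upright, on the black rubber base of its own size (the smallest flask on the smallest base, and so on up to the largest on the largest), standing flat on the disc with the base's dome inside it. Do not tip a flask over, and leave the amber jar and the solid steel block where they are.

Things in the scene. Friction and masses are not known exactly. Their poses are not given: they have to be found in the camera images.
- flask_a: The smallest casting flask: a plain upright steel tube, open at both ends, outer diameter 32 mm, wall 3 mm, 48 mm tall, about 100 g, with small dark dots (perforations) on its side. Loose, standing on the bench. Origin: centre of its lower end; z up along the tube.
- flask_b: The second smallest casting flask: a plain upright steel tube, open at both ends, outer diameter 42 mm, wall 3 mm, 56 mm tall, about 150 g, with small dark dots (perforations) on its side. Loose, standing on the bench. Origin: centre of its lower end; z up along the tube.
- flask_c: The second largest casting flask: a plain upright steel tube, open at both ends, outer diameter 52 mm, wall 3 mm, 64 mm tall, about 220 g, with small dark dots (perforations) on its side. Loose, standing on the bench. Origin: centre of its lower end; z up along the tube.
- flask_d: The largest casting flask: a plain upright steel tube, open at both ends, outer diameter 62 mm, wall 3 mm, 72 mm tall, about 310 g, with small dark dots (perforations) on its side. Loose, standing on the bench. Origin: centre of its lower end; z up along the tube.
- base_a: The smallest rubber base: a flat black disc, diameter 56 mm, 8 mm thick, fixed to the bench, with a low round dome in the middle of its top (10 mm across, standing 10 mm above the disc). It belongs to the smallest flask, whose bore of 26 mm goes round the dome so that its lower end stands flat on the disc. Origin: centre of its underside, on the bench; z up, so the disc's upper face is at 8 mm.
- base_b: The second smallest rubber base: a flat black disc, diameter 66 mm, 8 mm thick, fixed to the bench, with a low round dome in the middle of its top (16 mm across, standing 10 mm above the disc). It belongs to the second smallest flask, whose bore of 36 mm goes round the dome so that its lower end stands flat on the disc. Origin: centre of its underside, on the bench; z up, so the disc's upper face is at 8 mm.
- base_c: The second largest rubber base: a flat black disc, diameter 76 mm, 8 mm thick, fixed to the bench, with a low round dome in the middle of its top (24 mm across, standing 10 mm above the disc). It belongs to the second largest flask, whose bore of 46 mm goes round the dome so that its lower end stands flat on the disc. Origin: centre of its underside, on the bench; z up, so the disc's upper face is at 8 mm.
- base_d: The largest rubber base: a flat black disc, diameter 86 mm, 8 mm thick, fixed to the bench, with a low round dome in the middle of its top (32 mm across, standing 10 mm above the disc). It belongs to the largest flask, whose bore of 56 mm goes round the dome so that its lower end stands flat on the disc. Origin: centre of its underside, on the bench; z up, so the disc's upper face is at 8 mm.
- jar: Bystander: a closed amber glass jar with a black cap, diameter 48 mm, 60 mm tall, loose. Origin: centre of its underside.
- block: Bystander: a solid round steel bench block, diameter 64 mm, 22 mm tall, loose. Origin: centre of its underside.
Not all that is in view belongs to the job. What is shaped like the flask_a but blue is not meant. Leave any blue or red look-alike of the flask_b alone.

How it is judged:
At the end, for the whole second after the job is handed in: Each of the four flasks stands released and at rest on the base of its size: centred within 13.5 mm, flat on the disc (its lower end 5 to 10.5 mm above the base's underside) and upright within 0.06 rad; the jar and the block are within 20 mm of where they started (horizontal distance between flask_a and base_a below 0.0135 m and z of flask_a in the frame of base_a between 0.005 and 0.0105 m and angle between each of flask_a, flask_b, flask_c, flask_d's own z axis and vertical below 0.06 rad and linear speed of each of flask_a, flask_b, flask_c, flask_d below 0.02 m/s and angular speed of each of flask_a, flask_b, flask_c, flask_d below 0.2 rad/s and horizontal distance between flask_b and base_b below 0.0135 m and z of flask_b in the frame of base_b between 0.005 and 0.0105 m and horizontal distance between flask_c and base_c below 0.0135 m and z of flask_c in the frame of base_c between 0.005 and 0.0105 m and horizontal distance between flask_d and base_d below 0.0135 m and z of flask_d in the frame of base_d between 0.005 and 0.0105 m and distance of each of jar, block from where it was at the start of the episode below 0.02 m); the robot touches nothing.
It fails at once if a flask is tipped over (angle between any of flask_a, flask_b, flask_c, flask_d's own z axis and vertical above 0.7 rad).
It fails at once if the jar or the steel block is shifted by more than 20 mm (distance of any of jar, block from where it was at the start of the episode above 0.02 m).
It fails at once if a flask is dropped or slammed onto its base (over 0.4 m/s within the last 12 mm above the disc) ((linear speed of flask_a above 0.4 m/s and horizontal distance between flask_a and base_a below 0.02 m and z of flask_a in the frame of base_a below 0.02 m) or (linear speed of flask_b above 0.4 m/s and horizontal distance between flask_b and base_b below 0.02 m and z of flask_b in the frame of base_b below 0.02 m) or (linear speed of flask_c above 0.4 m/s and horizontal distance between flask_c and base_c below 0.02 m and z of flask_c in the frame of base_c below 0.02 m) or (linear speed of flask_d above 0.4 m/s and horizontal distance between flask_d and base_d below 0.02 m and z of flask_d in the frame of base_d below 0.02 m)).
It also fails if it takes over 96 s, if anything falls off the work surface, if the arm or the gripper's body presses on something with over 40 N, if the wrist force passes 120 N, or if a joint passes its speed limit or range.

## Robot

A 6-joint arm with a two-finger parallel gripper is mounted at the origin on the work surface. World frame = base frame: x ahead of the robot, y to its left, z up, the work surface at z = 0. Lengths are in m, angles in rad, forces in N, time in s.
With the tool pointing down it reaches from about 0.35 to 0.975 m from the base axis. Payload 4.9 kg.
Tool frame: the origin (TCP) lies midway between the tips of the shut fingers; the grasp point (between the pads) lies 19 mm behind it; z points along the fingers, y is the line along which they close (so a half turn about z gives the same grasp; the last joint's range is limited). The gripper opens to 85 mm and grips with 20 to 120 N. Pads are 22 mm wide; open, the fingers measure 114 mm over their backs; the gripper's body (76 mm by 85 mm) begins 54 mm behind the grasp point. The pads swing forward as they close: fully open they stand 13 mm farther back than shut.
Start: joints at [-1.289, 0.053, 1.613, -0, 1.476, -0.119], TCP at [0.244, -0.575, 0.231] pointing down, gripper open.
Joint ranges: [-3.01, 3.01], [-1.01, 2.22], [0.06, 2.58], [-1.02, 4.17], [0.09, 2.62], [-3.14, 3.14]. Speed limits (rad/s): [2.57, 2.57, 3.14, 3.14, 3.14, 3.14].

## Interface

Orientations are given as a unit quaternion [w, x, y, z].
In Python, from plant import * gives the robot as it stands.
- The arm moves only by the tool jog_arm, never from a script. Its argument "targets" is a list of rows, each a list of 3 entries, a list of its own where there are three numbers: the shift along the tool's x, y, z in units of 25 mm (1.0 is 25 mm), then the turn, a rotation vector about the tool's x, y, z in units of 8 degrees (1.0 is 8 degrees), then the opening in per cent of the stroke, from 0 (shut) to 100 (fully open). A call has 1 to 8 rows; each row is the pose to reach, as a shift and turn from the pose commanded when the call began, along the tool's axes at that moment; what a row does not reach only later rows make up. A row lasts 1/8 s, in which the tool goes at most 62.5 mm and 10.7 degrees, less where a joint would pass 70% of its speed; a pose out of reach is approached as far as the arm can. A call with a gripper value outside its range is refused whole. The fingers move at their own pace and stop on an object; the grip force is fixed at half the most. Time passes only in rows, so rows that repeat a pose let the fingers close. It gives the time, the measured TCP pose, the force, the opening and the grip force at its end, in the units of the state.
- state(): the state, without advancing time (a new reading comes with each control period).
- grab_frame(name): name is "side" or "top"; returns (picture, depth): 384x512x3 uint8, red, green, blue; 384x512 float32, m along the optical axis (not along the pixel's ray), 0 where there is no reading.
- camera_params(name): a dict with "fovy" (degrees; the focal length in pixels is half the picture's height over the tangent of half this angle, whatever the lens; pixels are square), "cx", "cy" (the principal point, pixels), "rvec" (rotation vector, rad) and "tvec" (3), from world to camera coordinates, as OpenCV has them. Camera axes: x right, y down, z forward; pixel columns grow to the right and rows downward; lengths in m; the calibration is good to about 2 mm. A picture is of the moment at which its call begins. camera_params takes no time and is no camera call.
- job_done(): hands the job in; it is judged then, once.
The state is a dict: "time": time; "joint_pos": joint angles; "joint_vel": joint speeds; "joint_efforts": joint torques, N m; "tool_pos": TCP position; "tool_rot": TCP orientation; "contact_force": force on the tool from outside, world axes, zero at the start; "ft_torque": the same for the moment, N m; "gripper_width": opening from 0.0 (shut) to 1.0 (fully open); "grasp_force": force on a finger pad.
Only numpy, scipy, OpenCV 4.12 (cv2) and the standard library are available. Lean on these libraries where they do the work, as an engineer would, in place of code of your own. Each camera call takes 0.05 s, during which the arm holds its last target. There are 200 camera calls.

## Working session

There is one attempt and no reset: what is moved stays moved. The work goes in short steps, Python scripts to look and compute and a tool call to move; the robot and the scene stay as the last step left them, time stands still between calls to the robot, and variables do not carry over. Pictures are saved under pics/ and viewed, at most 14 in all, crops included, and the job is handed in when it is done.

Besides the shell and the picture viewer there is one more tool, called after "Emit:" by a JSON object that holds its "fn" and its "kwargs", one argument or row to a line. jog_arm: Moves the arm, as the interface text tells. Its arguments: {"type":"object","properties":{"targets":{"type":"array"}},"required":["targets"]}

```bash
ls; mkdir -p pics; python3 - <<'E'
from plant import *
import cv2,numpy as np
for n in ("top","side"):
    p,d=grab_frame(n); cv2.imwrite(f"pics/{n}0.png",p[:,:,::-1]); np.savez(f"{n}0.npz",p=p,d=d); print(camera_params(n))
    print((d==0).mean())
print(state())
E
```

```text
pics
{'fovy': 54.60130929841345, 'cx': 253.21931036835733, 'cy': 191.04968267081028, 'rvec': array([ 2.13112378, -2.10828461,  0.15252701]), 'tvec': array([0.00591243, 0.52787629, 0.7174899 ])}
0.00396728515625
{'fovy': 49.09847351554738, 'cx': 255.04109636120052, 'cy': 193.57989222747688, 'rvec': array([ 0.53919811, -2.64548224,  1.24268784]), 'tvec': array([0.47752886, 0.15660004, 0.83830249])}
0.004150390625
{'time': 0.1, 'joint_pos': array([-1.28901507e+00,  5.32980743e-02,  1.61418262e+00, -9.20722311e-06,
        1.47599979e+00, -1.18985656e-01]), 'joint_vel': array([-0.00038396, -0.00169415, -0.00311854, -0.00022325, -0.00139428,
       -0.00020732]), 'joint_efforts': array([-3.66214626e-04, -3.94900668e+01, -3.71363568e+01, -1.26666696e-04,
        3.88073604e-03,  6.56870824e-06]), 'tool_pos': array([ 0.24367315, -0.57491751,  0.23016599]), 'tool_rot': array([-9.40418399e-04,  9.79989801e-01,  1.99045472e-01, -8.13152497e-05]), 'contact_force': array([-0.71034533, -0.88794211, -0.64368434]), 'ft_torque': array([ 0.02441722, -0.03985191, -0.04011541]), 'grasp_force': 0.0, 'gripper_width': 0.9980043754109094}
```

View pics/top0.png

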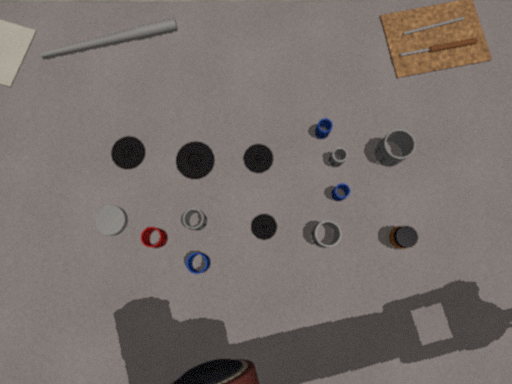

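View pics/side0.png

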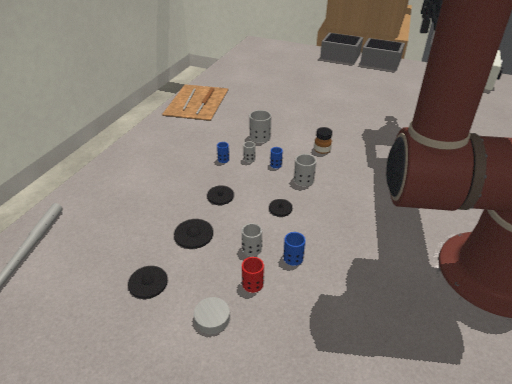

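The top view shows the four bases at about (128,152), (195,160), (258,158) and (263,226). Flask a is at (339,157), b at (193,218), c at (326,234) and d at (397,148). The jar is at (403,237) and the block at (111,220), with blue and red look-alikes among them. The side view agrees.

```bash
cat > h.py <<'E'
from plant import *
import cv2,numpy as np
def cam(n):
    c=camera_params(n); f=192/np.tan(np.radians(c['fovy']/2)); R,_=cv2.Rodrigues(c['rvec']); return f,c['cx'],c['cy'],R,np.array(c['tvec'])
def proj(n,X):
    f,cx,cy,R,t=cam(n); q=R@np.array(X)+t; return np.array([f*q[0]/q[2]+cx,f*q[1]/q[2]+cy])
def cloud(n,d):
    f,cx,cy,R,t=cam(n); v,u=np.indices(d.shape)
    return (np.stack([(u-cx)/f*d,(v-cy)/f*d,d],-1)-t)@R
def ray(n,u,v,z):
    f,cx,cy,R,t=cam(n); o=-R.T@t; w=R.T@np.array([(u-cx)/f,(v-cy)/f,1]); return o+w*(z-o[2])/w[2]
def circ(P,r=None):
    from scipy.optimize import least_squares
    c=np.median(P,0); s=least_squares(lambda q:np.hypot(*(P-q[:2]).T)-q[2],[*P.mean(0),.02],loss='soft_l1',f_scale=.001); return s.x
E
python3 - <<'E'
from h import *
top=np.load('top0.npz'); side=np.load('side0.npz')
seeds=dict(flask_a=(339,157,.048),flask_b=(193,218,.056),flask_c=(326,234,.064),flask_d=(397,148,.072),jar=(403,237,.06),block=(111,220,.022),blue1=(324,129,.048),blue2=(340,192,.048),red=(154,238,.056),blue3=(198,262,.056))
C=cloud('top',top['d']);CS=cloud('side',side['d'])
print('table z',np.median(C[60:110,200:300,2]),np.median(CS[300:380,100:180,2]))
for k,(u,v,h) in seeds.items():
    g=ray('top',u,v,h)[:2]; out=[]
    for c in (C,CS):
        m=(abs(c[...,2]-h)<.005)&(np.hypot(c[...,0]-g[0],c[...,1]-g[1])<.045)
        P=c[m][:,:2]; out.append((len(P),*(circ(P).round(4) if len(P)>5 else ()), P.min(0).round(3),P.max(0).round(3)) if len(P) else 0)
    print(k,g.round(3),*out)
for n,D,ss in (('top',top,[(128,152),(195,160),(258,158),(263,226)]),('side',side,[(148,281),(194,233),(220,195),(281,208)])):
    m=(D['p'].max(2)<45).astype('uint8'); N,L,S,ce=cv2.connectedComponentsWithStats(m)
    for s in ss:
        l=L[s[1],s[0]]; 
        cs,_=cv2.findContours((L==l).astype('uint8'),0,1); P=np.array([ray(n,*q,.008)[:2] for q in max(cs,key=len)[:,0]])
        print(n,s,S[l,4],circ(P).round(4))
E
```

```text
table z -0.0014671952256568158 0.0006935236313003791
flask_a [ 0.6   -0.165] (67, np.float64(0.6055), np.float64(-0.1665), np.float64(0.0143), array([ 0.59 , -0.182]), array([ 0.621, -0.151])) (62, np.float64(0.6057), np.float64(-0.1653), np.float64(0.0144), array([ 0.59 , -0.185]), array([ 0.622, -0.149]))
flask_b [0.47  0.131] (93, np.float64(0.4693), np.float64(0.1315), np.float64(0.0193), array([0.45 , 0.111]), array([0.489, 0.152])) (135, np.float64(0.4693), np.float64(0.1332), np.float64(0.0194), array([0.449, 0.111]), array([0.49 , 0.154]))
flask_c [ 0.441 -0.132] (131, np.float64(0.4418), np.float64(-0.1361), np.float64(0.0242), array([ 0.418, -0.162]), array([ 0.467, -0.111])) (106, np.float64(0.4416), np.float64(-0.1352), np.float64(0.0244), array([ 0.416, -0.163]), array([ 0.466, -0.109]))
flask_d [ 0.613 -0.275] (165, np.float64(0.622), np.float64(-0.2815), np.float64(0.0293), array([ 0.591, -0.313]), array([ 0.652, -0.251])) (107, np.float64(0.622), np.float64(-0.2808), np.float64(0.0296), array([ 0.591, -0.314]), array([ 0.651, -0.249]))
jar [ 0.437 -0.282] (386, np.flo
[... 1101 characters left out ...]
152, np.float64(0.4315), np.float64(0.2165), np.float64(0.0192), array([0.411, 0.194]), array([0.452, 0.237]))
blue3 [0.384 0.118] (106, np.float64(0.3812), np.float64(0.1214), np.float64(0.0192), array([0.36 , 0.102]), array([0.401, 0.142])) (132, np.float64(0.3812), np.float64(0.123), np.float64(0.0193), array([0.361, 0.102]), array([0.402, 0.144]))
top (128, 152) 788 [0.6192 0.2915 0.0348]
top (195, 160) 1031 [0.6027 0.1419 0.0394]
top (258, 158) 597 [0.6077 0.0037 0.0296]
top (263, 226) 459 [ 0.4587 -0.0098  0.0246]
side (148, 281) 544 [0.6155 0.2981 0.0329]
side (194, 233) 472 [0.5971 0.149  0.0369]
side (220, 195) 208 [0.6035 0.0092 0.0259]
side (281, 208) 164 [ 0.4588 -0.0036  0.0217]
```

```bash
python3 - <<'E'
from h import *
B=dict(a=(.459,-.008,.028),b=(.607,.005,.033),c=(.618,.293,.038),d=(.601,.144,.043))
for n in ('top','side'):
    D=np.load(n+'0.npz'); c=cloud(n,D['d']); g=D['p'].max(2)
    for k,(x,y,r) in B.items():
        u,v=proj(n,(x,y,.008)).astype(int); print(n,k,'dark',g[v,u],'bench',np.median(g[v-35:v+35,u-45:u+45]),end=' ')
        m=(g<62).astype('uint8'); N,L,S,ce=cv2.connectedComponentsWithStats(m); M=(L==L[v,u]).astype('uint8')
        cs,_=cv2.findContours(M,0,1); q=max(cs,key=len)
        (e,ax,_)=cv2.fitEllipse(q); P=np.array([ray(n,*p,.008)[:2] for p in q[:,0]])
        near=np.hypot(c[...,0]-x,c[...,1]-y)<.02
        dm=near&(c[...,2]>(.0125 if n=='side' else .011)); print('circ',circ(P).round(4),'ell',ray(n,*e,.008)[:2].round(4),'dome',dm.sum(),c[dm][:,:2].mean(0).round(4) if dm.any() else '')
E
```

```text
top a dark 21 bench 132.0 circ [ 0.4587 -0.0101  0.0253] ell [ 0.4585 -0.0102] dome 14 [ 0.458  -0.0111]
top b dark 24 bench 130.0 circ [0.6075 0.0033 0.0305] ell [0.6073 0.0033] dome 30 [0.6068 0.0026]
top c dark 26 bench 130.0 circ [0.6188 0.2912 0.0358] ell [0.6186 0.2911] dome 60 [0.6187 0.2912]
top d dark 30 bench 130.0 circ [0.6028 0.1419 0.0405] ell [0.6025 0.1419] dome 120 [0.6017 0.1412]
side a dark 31 bench 167.0 circ [ 0.4582 -0.0059  0.0272] ell [ 0.4579 -0.0052] dome 11 [ 0.4576 -0.0088]
side b dark 35 bench 166.0 circ [0.607  0.008  0.0324] ell [0.6068 0.0087] dome 20 [0.6071 0.0057]
side c dark 42 bench 165.0 circ [0.6184 0.2958 0.0374] ell [0.6179 0.297 ] dome 76 [0.6172 0.2945]
side d dark 40 bench 166.0 circ [0.6024 0.1462 0.0423] ell [0.6017 0.1476] dome 92 [0.6014 0.1453]
```

Emit:
{"fn": "jog_arm", "kwargs": {
  "targets": [
    [[0,0,0],[0,0,1.3],100],
    [[0,0,0],[0,0,2.6],100],
    [[0,0,0],[0,0,2.87],100],
    [[0,0,0],[0,0,2.87],100]
  ]
}}

```text
time: 0.6
tool_pos: [0.2438, -0.5752, 0.2307]
tool_rot: [-0.001, 1.0, 0.0, -0.0]
contact_force: [-0.2, 0.8, 0.1]
gripper_width: 0.999
grasp_force: 0.0
```

Emit:
{"fn": "jog_arm", "kwargs": {
  "targets": [
    [[4,-3,0],[0,0,0],100],
    [[8,-6,0],[0,0,0],100],
    [[12,-9,0],[0,0,0],100],
    [[15.13,-11.77,0],[0,0,0],100],
    [[15.13,-11.77,0],[0,0,0],100],
    [[15.13,-11.77,0],[0,0,0],100],
    [[15.13,-11.77,0],[0,0,0],100],
    [[15.13,-11.77,0],[0,0,0],100]
  ]
}}

```text
time: 1.6
tool_pos: [0.6238, -0.2789, 0.2309]
tool_rot: [-0.0, 1.0, 0.001, -0.0]
contact_force: [0.2, -0.2, -0.2]
gripper_width: 1.001
grasp_force: 0.0
```

Emit:
{"fn": "jog_arm", "kwargs": {
  "targets": [
    [[0,0,0],[0,0,0],100],
    [[0,0,2],[0,0,0],100],
    [[0,0,3],[0,0,0],100],
    [[0,0,3.6],[0,0,0],100],
    [[0,0,3.6],[0,0,0],100]
  ]
}}

```text
time: 2.22
tool_pos: [0.621, -0.2815, 0.1401]
tool_rot: [-0.001, 1.0, -0.0, -0.001]
contact_force: [1.0, -0.6, 0.4]
gripper_width: 0.999
grasp_force: 0.0
```

Emit:
{"fn": "jog_arm", "kwargs": {
  "targets": [
    [[0,0,1],[0,0,0],100],
    [[0,0,2],[0,0,0],100],
    [[0,0,3],[0,0,0],100],
    [[0,0,4],[0,0,0],100],
    [[0,0,4.6],[0,0,0],100],
    [[0,0,4.6],[0,0,0],100]
  ]
}}

```text
time: 2.98
tool_pos: [0.6218, -0.2812, 0.0261]
tool_rot: [-0.0, 1.0, -0.0, -0.0]
contact_force: [0.0, -0.3, 0.3]
gripper_width: 1.002
grasp_force: 0.0
```

Emit:
{"fn": "jog_arm", "kwargs": {
  "targets": [
    [[0,0,0],[0,0,0],80],
    [[0,0,0],[0,0,0],70],
    [[0,0,0],[0,0,0],65],
    [[0,0,0],[0,0,0],50],
    [[0,0,0],[0,0,0],50],
    [[0,0,0],[0,0,0],50]
  ]
}}

```text
time: 3.72
tool_pos: [0.6234, -0.2819, 0.0286]
tool_rot: [0.001, 1.0, 0.0, 0.002]
contact_force: [-0.5, 0.0, 6.2]
gripper_width: 0.71
grasp_force: 63.7
```

Emit:
{"fn": "jog_arm", "kwargs": {
  "targets": [
    [[0,0,-0.5],[0,0,0],50],
    [[0,0,-1.5],[0,0,0],50],
    [[0,0,-3],[0,0,0],50],
    [[0,0,-4.4],[0,0,0],50],
    [[0,0,-4.4],[0,0,0],50],
    [[0,0,-4.4],[0,0,0],50]
  ]
}}

```text
time: 4.47
tool_pos: [0.621, -0.2805, 0.1343]
tool_rot: [-0.001, 1.0, 0.0, -0.001]
contact_force: [-0.1, -0.7, -3.3]
gripper_width: 0.713
grasp_force: 65.6
```

```bash
cat > chk.py <<'E'
import sys
from h import *
# fit rims near (x,y) with expected rim heights
def rim(x,y,zlo,zhi,tag=None,r=.05):
    for n in ('top','side'):
        p,d=grab_frame(n); c=cloud(n,d)
        if tag: cv2.imwrite(f"pics/{tag}_{n}.png",p[:,:,::-1])
        near=(np.hypot(c[...,0]-x,c[...,1]-y)<r)&(c[...,2]>zlo)&(c[...,2]<zhi)
        P=c[near]; print(n,len(P), circ(P[:,:2]).round(4) if len(P)>8 else '', np.percentile(P[:,2],[2,50,98]).round(4) if len(P) else '')
E
python3 - <<'E'
from chk import *
print(state()['tool_pos'])
rim(.622,-.281,.09,.19,'lift')
E
```

```text
[ 0.62100997 -0.28054007  0.13426248]
top 571 [ 0.6253 -0.2824  0.0352] [0.1068 0.1494 0.1889]
side 660 [ 0.6205 -0.2796  0.0305] [0.108  0.151  0.1863]
```

View pics/lift_side.png

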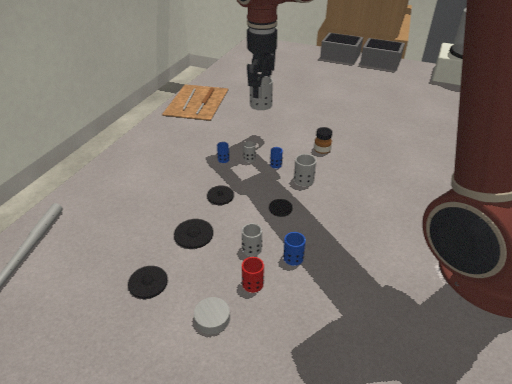

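Flask d hangs upright in the gripper at about (261,95), and nothing else has moved. Next is base d.

Emit:
{"fn": "jog_arm", "kwargs": {
  "targets": [
    [[0,-1,0],[0,0,0],50],
    [[0,-3,0],[0,0,0],50],
    [[-0.2,-5.3,0],[0,0,0],50],
    [[-0.4,-7.6,0],[0,0,0],50],
    [[-0.6,-9.9,0],[0,0,0],50],
    [[-0.8,-12.2,0],[0,0,0],50],
    [[-0.8,-14.5,0],[0,0,0],50],
    [[-0.8,-16,0],[0,0,0],50]
  ]
}}

```text
time: 5.58
tool_pos: [0.6002, 0.1223, 0.135]
tool_rot: [-0.0, 1.0, 0.001, -0.001]
contact_force: [0.7, 0.2, -3.3]
gripper_width: 0.709
grasp_force: 66.0
```

Emit:
{"fn": "jog_arm", "kwargs": {
  "targets": [
    [[0,-1,0],[0,0,0],50],
    [[0,-1,0.5],[0,0,0],50],
    [[0,-1,1.5],[0,0,0],50],
    [[0,-1,2.5],[0,0,0],50],
    [[0,-1,3],[0,0,0],50],
    [[0,-1,3],[0,0,0],50],
    [[0,-1,3],[0,0,0],50]
  ]
}}

```text
time: 6.45
tool_pos: [0.6027, 0.1437, 0.0623]
tool_rot: [-0.0, 1.0, -0.0, 0.001]
contact_force: [-0.0, -0.4, -2.7]
gripper_width: 0.716
grasp_force: 66.0
```

```bash
python3 - <<'E'
from chk import *
print(state()['tool_pos'],state()['contact_force'])
rim(.602,.144,.085,.112,'d1')
E
```

```text
[0.60274275 0.14370635 0.06225631] [-0.03655706 -0.37855628 -2.72031843]
top 54 [0.5639 0.0969 0.03  ] [0.0853 0.0988 0.1119]
side 414 [0.6059 0.1468 0.0324] [0.0855 0.0983 0.1091]
```

View pics/d1_side.png

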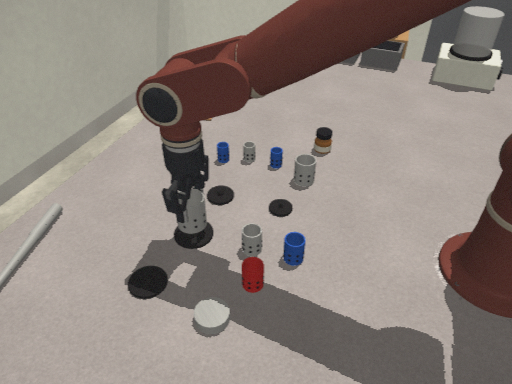

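The flask sits over base d at about (192,215), roughly centred. I'll lower it the last 26 mm slowly.

Emit:
{"fn": "jog_arm", "kwargs": {
  "targets": [
    [[0,0,0.3],[0,0,0],50],
    [[0,0,0.6],[0,0,0],50],
    [[0,0,0.85],[0,0,0],50],
    [[0,0,1.0],[0,0,0],50],
    [[0,0,1.05],[0,0,0],50],
    [[0,0,1.1],[0,0,0],50],
    [[0,0,1.1],[0,0,0],50]
  ]
}}

```text
time: 7.42
tool_pos: [0.6017, 0.1438, 0.0368]
tool_rot: [0.0, 1.0, 0.0, -0.001]
contact_force: [-11.6, -1.4, 14.7]
gripper_width: 0.709
grasp_force: 67.6
```

Emit:
{"fn": "jog_arm", "kwargs": {
  "targets": [
    [[0,0,-0.05],[0,0,0],50],
    [[0,0,-0.05],[0,0,0],75],
    [[0,0,-0.05],[0,0,0],85],
    [[0,0,-0.05],[0,0,0],100],
    [[0,0,-0.05],[0,0,0],100],
    [[0,0,-0.05],[0,0,0],100]
  ]
}}

```text
time: 8.18
tool_pos: [0.602, 0.1438, 0.035]
tool_rot: [-0.0, 1.0, 0.0, -0.0]
contact_force: [0.5, 0.0, 0.0]
gripper_width: 0.998
grasp_force: 0.0
```

Emit:
{"fn": "jog_arm", "kwargs": {
  "targets": [
    [[0,0,-0.5],[0,0,0],100],
    [[0,0,-1.5],[0,0,0],100],
    [[0,0,-3],[0,0,0],100],
    [[0,0,-5],[0,0,0],100],
    [[0,0,-5],[0,0,0],100],
    [[0,0,-5],[0,0,0],100]
  ]
}}

```text
time: 8.93
tool_pos: [0.6021, 0.1438, 0.1606]
tool_rot: [-0.0, 1.0, 0.0, 0.0]
contact_force: [-0.5, -0.8, -1.5]
gripper_width: 1.002
grasp_force: 0.0
```

```bash
python3 - <<'E'
from chk import *
print(state()['tool_pos'],state()['contact_force'])
rim(.602,.144,.074,.086,'d2')
E
```

```text
[0.60206664 0.1438445  0.16062153] [-0.53768385 -0.81398239 -1.51105813]
top 103 [0.6018 0.1427 0.0292] [0.0748 0.0782 0.0807]
side 213 [0.6021 0.1442 0.0293] [0.0742 0.0792 0.0821]
```

Emit:
{"fn": "jog_arm", "kwargs": {
  "targets": [
    [[-1,1.7,0],[0,0,0],90],
    [[-2,3.5,0],[0,0,0],90],
    [[-3,5.2,0],[0,0,0],90],
    [[-4,7,0],[0,0,0],90],
    [[-5,8.7,0],[0,0,0],90],
    [[-6,10.5,0],[0,0,0],90],
    [[-6.42,11.2,0],[0,0,0],90],
    [[-6.42,11.2,0],[0,0,0],90]
  ]
}}

```text
time: 10.02
tool_pos: [0.4403, -0.1367, 0.1586]
tool_rot: [-0.001, 1.0, -0.001, -0.001]
contact_force: [-0.4, 0.9, 0.2]
gripper_width: 0.901
grasp_force: 0.0
```

Emit:
{"fn": "jog_arm", "kwargs": {
  "targets": [
    [[0,0,0],[0,0,0],90],
    [[0,0,1.5],[0,0,0],90],
    [[0,0,2.5],[0,0,0],90],
    [[0,0,3.5],[0,0,0],90],
    [[0,0,4.5],[0,0,0],90],
    [[0,0,5.4],[0,0,0],90],
    [[0,0,5.4],[0,0,0],90],
    [[0,0,5.4],[0,0,0],90]
  ]
}}

```text
time: 11.02
tool_pos: [0.4423, -0.1359, 0.0257]
tool_rot: [0.0, 1.0, 0.001, 0.0]
contact_force: [-0.3, -0.4, 0.1]
gripper_width: 0.899
grasp_force: 0.0
```

Emit:
{"fn": "jog_arm", "kwargs": {
  "targets": [
    [[0,0,0],[0,0,0],75],
    [[0,0,0],[0,0,0],65],
    [[0,0,0],[0,0,0],55],
    [[0,0,0],[0,0,0],40],
    [[0,0,0],[0,0,0],40],
    [[0,0,0],[0,0,0],40]
  ]
}}

```text
time: 11.78
tool_pos: [0.4424, -0.1365, 0.0264]
tool_rot: [0.0, 1.0, -0.0, 0.001]
contact_force: [-0.6, 1.4, 5.5]
gripper_width: 0.595
grasp_force: 62.5
```

Emit:
{"fn": "jog_arm", "kwargs": {
  "targets": [
    [[0,0,-0.5],[0,0,0],40],
    [[0,0,-1.5],[0,0,0],40],
    [[0,0,-3],[0,0,0],40],
    [[0,0,-4.4],[0,0,0],40],
    [[0,0,-4.4],[0,0,0],40],
    [[0,0,-4.4],[0,0,0],40]
  ]
}}

```text
time: 12.52
tool_pos: [0.4406, -0.1357, 0.1334]
tool_rot: [-0.001, 1.0, -0.0, -0.001]
contact_force: [-0.2, -0.4, -2.6]
gripper_width: 0.6
grasp_force: 63.0
```

Emit:
{"fn": "jog_arm", "kwargs": {
  "targets": [
    [[0.4,-1,0],[0,0,0],40],
    [[1.2,-3,0],[0,0,0],40],
    [[2,-5,0],[0,0,0],40],
    [[2.8,-7,0],[0,0,0],40],
    [[3.6,-9,0],[0,0,0],40],
    [[4.4,-11,0],[0,0,0],40],
    [[5.3,-13,0],[0,0,0],40],
    [[6,-14.5,0],[0,0,0],40]
  ]
}}

```text
time: 13.52
tool_pos: [0.5904, 0.228, 0.1315]
tool_rot: [0.001, 1.0, 0.001, -0.002]
contact_force: [0.4, -1.3, -3.0]
gripper_width: 0.597
grasp_force: 63.4
```

Emit:
{"fn": "jog_arm", "kwargs": {
  "targets": [
    [[0.5,-1.2,0],[0,0,0],40],
    [[1.04,-2.64,0],[0,0,0],40],
    [[1.04,-2.64,0],[0,0,0],40],
    [[1.04,-2.64,1],[0,0,0],40],
    [[1.04,-2.64,2],[0,0,0],40],
    [[1.04,-2.64,3],[0,0,0],40],
    [[1.04,-2.64,3],[0,0,0],40],
    [[1.04,-2.64,3],[0,0,0],40]
  ]
}}

```text
time: 14.52
tool_pos: [0.6174, 0.2918, 0.0599]
tool_rot: [0.0, 1.0, -0.0, -0.0]
contact_force: [-0.5, 0.0, -2.1]
gripper_width: 0.597
grasp_force: 63.6
```

```bash
python3 - <<'E'
from chk import *
print(state()['tool_pos'],state()['contact_force'])
rim(.618,.293,.085,.112,'c1')
E
```

```text
[0.61735582 0.29180531 0.05988386] [-0.46967503  0.02127555 -2.07460789]
top 139 [0.6233 0.2869 0.03  ] [0.0854 0.0945 0.1116]
side 426 [0.622  0.2954 0.0292] [0.0854 0.0958 0.1108]
```

View pics/c1_side.png

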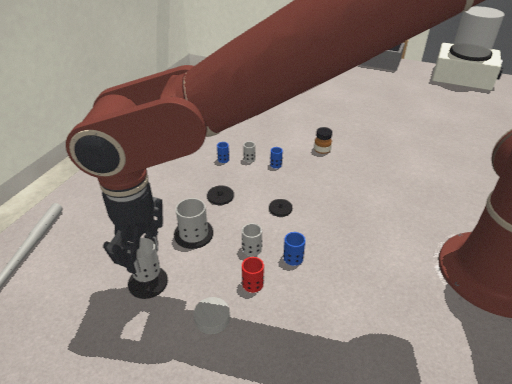

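Flask d stands on its base at (193,225). Flask c is over base c at about (147,265), so I'll lower it.

Emit:
{"fn": "jog_arm", "kwargs": {
  "targets": [
    [[0,0,0.3],[0,0,0],40],
    [[0,0,0.6],[0,0,0],40],
    [[0,0,0.85],[0,0,0],40],
    [[0,0,0.95],[0,0,0],40],
    [[0,0,1.0],[0,0,0],40],
    [[0,0,1.05],[0,0,0],40],
    [[0,0,1.05],[0,0,0],40]
  ]
}}

```text
time: 15.5
tool_pos: [0.6178, 0.2924, 0.0345]
tool_rot: [-0.0, 1.0, 0.0, 0.0]
contact_force: [-2.1, -0.0, 0.9]
gripper_width: 0.596
grasp_force: 63.8
```

Contact is light and at the expected height. Releasing and retreating.

Emit:
{"fn": "jog_arm", "kwargs": {
  "targets": [
    [[0,0,0],[0,0,0],65],
    [[0,0,0],[0,0,0],75],
    [[0,0,0],[0,0,0],85],
    [[0,0,0],[0,0,0],85],
    [[0,0,0],[0,0,0],85]
  ]
}}

```text
time: 16.12
tool_pos: [0.6175, 0.2923, 0.0338]
tool_rot: [-0.0, 1.0, 0.0, 0.0]
contact_force: [-0.5, 0.2, -0.2]
gripper_width: 0.849
grasp_force: 0.0
```

Emit:
{"fn": "jog_arm", "kwargs": {
  "targets": [
    [[0,0,-0.5],[0,0,0],85],
    [[0,0,-1.5],[0,0,0],85],
    [[0,0,-3],[0,0,0],85],
    [[0,0,-5],[0,0,0],85],
    [[0,0,-5],[0,0,0],85],
    [[0,0,-5],[0,0,0],85]
  ]
}}

```text
time: 16.88
tool_pos: [0.6175, 0.2924, 0.1594]
tool_rot: [-0.0, 1.0, 0.0, 0.0]
contact_force: [0.1, 1.4, -0.5]
gripper_width: 0.848
grasp_force: 0.0
```

```bash
python3 - <<'E'
from chk import *
print(state()['tool_pos'],state()['contact_force'])
rim(.618,.293,.066,.078)
rim(.4693,.1325,.05,.062)
E
```

```text
[0.61754797 0.29235632 0.15942609] [ 0.09832185  1.40530399 -0.54876221]
top 135 [0.6173 0.2909 0.0243] [0.0662 0.07   0.0726]
side 231 [0.6173 0.2927 0.0243] [0.0662 0.0713 0.0742]
top 97 [0.4693 0.1314 0.0192] [0.0507 0.0545 0.0563]
side 148 [0.4692 0.1332 0.0194] [0.0502 0.0548 0.0586]
```

Emit:
{"fn": "jog_arm", "kwargs": {
  "targets": [
    [[-1,1.1,0],[0,0,0],75],
    [[-2.5,2.7,0],[0,0,0],75],
    [[-4,4.3,0],[0,0,0],75],
    [[-5.3,5.7,0],[0,0,0],75],
    [[-5.93,6.4,0],[0,0,0],75],
    [[-5.93,6.4,0],[0,0,0],75],
    [[-5.93,6.4,0],[0,0,0],75]
  ]
}}

```text
time: 17.95
tool_pos: [0.4696, 0.1327, 0.1586]
tool_rot: [-0.0, 1.0, 0.0, -0.0]
contact_force: [-0.3, -0.3, -0.4]
gripper_width: 0.749
grasp_force: 0.0
```

Emit:
{"fn": "jog_arm", "kwargs": {
  "targets": [
    [[0,0,1],[0,0,0],75],
    [[0,0,2],[0,0,0],75],
    [[0,0,3],[0,0,0],75],
    [[0,0,4],[0,0,0],75],
    [[0,0,5],[0,0,0],75],
    [[0,0,5.65],[0,0,0],75],
    [[0,0,5.65],[0,0,0],75],
    [[0,0,5.65],[0,0,0],75]
  ]
}}

```text
time: 18.95
tool_pos: [0.4702, 0.1326, 0.0184]
tool_rot: [-0.0, 1.0, 0.0, 0.001]
contact_force: [0.8, 0.2, 0.2]
gripper_width: 0.75
grasp_force: 0.0
```

Emit:
{"fn": "jog_arm", "kwargs": {
  "targets": [
    [[0,0,0],[0,0,0],60],
    [[0,0,0],[0,0,0],53],
    [[0,0,0],[0,0,0],45],
    [[0,0,0],[0,0,0],30],
    [[0,0,0],[0,0,0],30],
    [[0,0,0],[0,0,0],30]
  ]
}}

```text
time: 19.7
tool_pos: [0.4702, 0.1324, 0.0186]
tool_rot: [-0.0, 1.0, 0.0, 0.001]
contact_force: [-0.9, -0.2, 6.3]
gripper_width: 0.47
grasp_force: 60.8
```

Emit:
{"fn": "jog_arm", "kwargs": {
  "targets": [
    [[0,0,-0.5],[0,0,0],30],
    [[0,0,-1.5],[0,0,0],30],
    [[0,0,-3],[0,0,0],30],
    [[0,0,-4.4],[0,0,0],30],
    [[0,0,-4.4],[0,0,0],30],
    [[0,0,-4.4],[0,0,0],30]
  ]
}}

```text
time: 20.45
tool_pos: [0.4683, 0.1322, 0.1262]
tool_rot: [0.0, 1.0, 0.0, -0.001]
contact_force: [-0.6, -0.3, -1.2]
gripper_width: 0.472
grasp_force: 60.6
```

Emit:
{"fn": "jog_arm", "kwargs": {
  "targets": [
    [[1,0.9,0],[0,0,0],30],
    [[2.5,2.3,0],[0,0,0],30],
    [[4,3.7,0],[0,0,0],30],
    [[5.2,4.8,0],[0,0,0],30],
    [[5.5,5.1,0],[0,0,0],30],
    [[5.5,5.1,0],[0,0,0],30]
  ]
}}

```text
time: 21.2
tool_pos: [0.6056, 0.0049, 0.1254]
tool_rot: [-0.0, 1.0, -0.0, -0.002]
contact_force: [-0.8, -0.1, -1.2]
gripper_width: 0.471
grasp_force: 60.8
```

Emit:
{"fn": "jog_arm", "kwargs": {
  "targets": [
    [[0,0,1],[0,0,0],30],
    [[0,0,2],[0,0,0],30],
    [[0,0,3],[0,0,0],30],
    [[0,0,3],[0,0,0],30],
    [[0,0,3],[0,0,0],30]
  ]
}}

```text
time: 21.82
tool_pos: [0.6067, 0.0055, 0.0532]
tool_rot: [-0.0, 1.0, 0.0, 0.0]
contact_force: [0.8, -0.7, -1.4]
gripper_width: 0.472
grasp_force: 60.8
```

```bash
python3 - <<'E'
from chk import *
print(state()['tool_pos'],state()['contact_force'])
rim(.607,.005,.08,.1,'b1')
E
```

```text
[0.60666794 0.00551979 0.0532326 ] [ 0.80079277 -0.69326284 -1.4119975 ]
top 0  
side 150 [0.6135 0.0106 0.0265] [0.0806 0.0881 0.098 ]
```

View pics/b1_side.png

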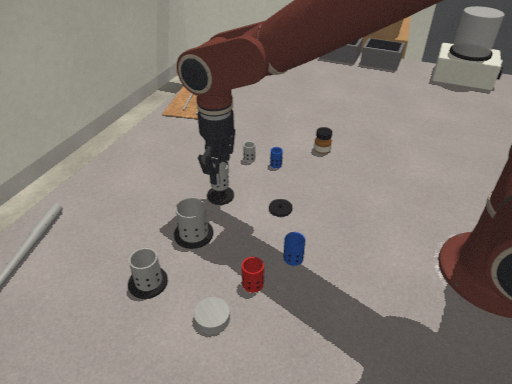

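Flask b is held over base b at about (219,180). Flasks c and d are standing properly on their bases. Lowering and releasing.

Emit:
{"fn": "jog_arm", "kwargs": {
  "targets": [
    [[0,0,0.3],[0,0,0],30],
    [[0,0,0.6],[0,0,0],30],
    [[0,0,0.85],[0,0,0],30],
    [[0,0,0.97],[0,0,0],30],
    [[0,0,1.02],[0,0,0],30],
    [[0,0,1.07],[0,0,0],30],
    [[0,0,1.07],[0,0,0],30]
  ]
}}

```text
time: 22.8
tool_pos: [0.6071, 0.0048, 0.0266]
tool_rot: [0.0, 1.0, 0.0, 0.0]
contact_force: [-2.8, -0.3, 3.8]
gripper_width: 0.471
grasp_force: 61.2
```

Emit:
{"fn": "jog_arm", "kwargs": {
  "targets": [
    [[0,0,0],[0,0,0],52],
    [[0,0,0],[0,0,0],60],
    [[0,0,0],[0,0,0],70],
    [[0,0,0],[0,0,0],70],
    [[0,0,0],[0,0,0],70]
  ]
}}

```text
time: 23.42
tool_pos: [0.6068, 0.0048, 0.0258]
tool_rot: [0.0, 1.0, 0.0, 0.0]
contact_force: [-0.2, 0.7, 0.7]
gripper_width: 0.702
grasp_force: 0.0
```

Emit:
{"fn": "jog_arm", "kwargs": {
  "targets": [
    [[0,0,-0.5],[0,0,0],70],
    [[0,0,-1.5],[0,0,0],70],
    [[0,0,-3],[0,0,0],70],
    [[0,0,-5],[0,0,0],70],
    [[0,0,-5],[0,0,0],70],
    [[0,0,-5],[0,0,0],70]
  ]
}}

```text
time: 24.18
tool_pos: [0.6068, 0.0048, 0.1514]
tool_rot: [0.0, 1.0, 0.0, 0.0]
contact_force: [0.9, 0.2, -0.0]
gripper_width: 0.703
grasp_force: 0.0
```

```bash
python3 - <<'E'
from chk import *
print(state()['tool_pos'],state()['contact_force'])
rim(.607,.005,.058,.07)
rim(.6055,-.166,.042,.054,r=.03)
E
```

```text
[0.60682559 0.00484896 0.15135799] [ 0.85884676  0.15741443 -0.03542717]
top 0  
side 113 [0.6063 0.005  0.0193] [0.0582 0.063  0.066 ]
top 78 [ 0.6053 -0.1663  0.0144] [0.0422 0.0459 0.0491]
side 62 [ 0.606  -0.1657  0.0146] [0.0424 0.0468 0.0501]
```

Emit:
{"fn": "jog_arm", "kwargs": {
  "targets": [
    [[0,1.3,0],[0,0,0],65],
    [[0,3.3,0],[0,0,0],65],
    [[0,5.3,0],[0,0,0],65],
    [[-0.05,6.6,0],[0,0,0],65],
    [[-0.05,6.84,0],[0,0,0],65],
    [[-0.05,6.84,0],[0,0,0],65],
    [[-0.05,6.84,0],[0,0,0],65]
  ]
}}

```text
time: 25.25
tool_pos: [0.6055, -0.1649, 0.1503]
tool_rot: [-0.0, 1.0, 0.001, -0.0]
contact_force: [0.2, 0.6, -0.4]
gripper_width: 0.651
grasp_force: 0.0
```

Emit:
{"fn": "jog_arm", "kwargs": {
  "targets": [
    [[0,0,1],[0,0,0],65],
    [[0,0,2],[0,0,0],65],
    [[0,0,3],[0,0,0],65],
    [[0,0,4],[0,0,0],65],
    [[0,0,5],[0,0,0],65],
    [[0,0,5.55],[0,0,0],65],
    [[0,0,5.55],[0,0,0],65],
    [[0,0,5.55],[0,0,0],65]
  ]
}}

```text
time: 26.25
tool_pos: [0.6065, -0.1662, 0.0133]
tool_rot: [0.0, 1.0, 0.0, 0.001]
contact_force: [-0.6, 0.1, -0.0]
gripper_width: 0.653
grasp_force: 0.0
```

Emit:
{"fn": "jog_arm", "kwargs": {
  "targets": [
    [[0,0,0],[0,0,0],50],
    [[0,0,0],[0,0,0],43],
    [[0,0,0],[0,0,0],35],
    [[0,0,0],[0,0,0],20],
    [[0,0,0],[0,0,0],20],
    [[0,0,0],[0,0,0],20]
  ]
}}

```text
time: 27.0
tool_pos: [0.6061, -0.1664, 0.0131]
tool_rot: [0.0, 1.0, 0.0, 0.001]
contact_force: [-1.7, 0.5, 5.9]
gripper_width: 0.355
grasp_force: 59.0
```

Emit:
{"fn": "jog_arm", "kwargs": {
  "targets": [
    [[0,0,-0.5],[0,0,0],20],
    [[0,0,-1.5],[0,0,0],20],
    [[0,0,-3],[0,0,0],20],
    [[0,0,-4.4],[0,0,0],20],
    [[0,0,-4.4],[0,0,0],20],
    [[0,0,-4.4],[0,0,0],20]
  ]
}}

```text
time: 27.75
tool_pos: [0.6047, -0.1658, 0.1208]
tool_rot: [-0.0, 1.0, 0.0, -0.001]
contact_force: [-0.2, 0.7, -2.3]
gripper_width: 0.36
grasp_force: 59.3
```

Emit:
{"fn": "jog_arm", "kwargs": {
  "targets": [
    [[-1,-1.1,0],[0,0,0],20],
    [[-2.5,-2.7,0],[0,0,0],20],
    [[-4,-4.3,0],[0,0,0],20],
    [[-5.4,-5.7,0],[0,0,0],20],
    [[-5.9,-6.3,0],[0,0,0],20],
    [[-5.9,-6.3,0],[0,0,0],20]
  ]
}}

```text
time: 28.5
tool_pos: [0.457, -0.008, 0.1208]
tool_rot: [-0.0, 1.0, 0.001, -0.001]
contact_force: [0.7, -1.2, -0.7]
gripper_width: 0.356
grasp_force: 59.5
```

Emit:
{"fn": "jog_arm", "kwargs": {
  "targets": [
    [[0,0,1],[0,0,0],20],
    [[0,0,2],[0,0,0],20],
    [[0,0,2.9],[0,0,0],20],
    [[0,0,2.9],[0,0,0],20],
    [[0,0,2.9],[0,0,0],20]
  ]
}}

```text
time: 29.12
tool_pos: [0.4591, -0.0093, 0.0502]
tool_rot: [0.0, 1.0, -0.0, 0.0]
contact_force: [-0.3, 0.7, -1.2]
gripper_width: 0.36
grasp_force: 59.5
```

```bash
python3 - <<'E'
from chk import *
print(state()['tool_pos'],state()['contact_force'])
rim(.458,-.008,.07,.09,'a1')
E
```

```text
[ 0.4590944  -0.00934165  0.05024105] [-0.26889152  0.74211715 -1.22216645]
top 0  
side 120 [ 0.4713 -0.0055  0.0269] [0.0702 0.0793 0.0889]
```

View pics/a1_side.png

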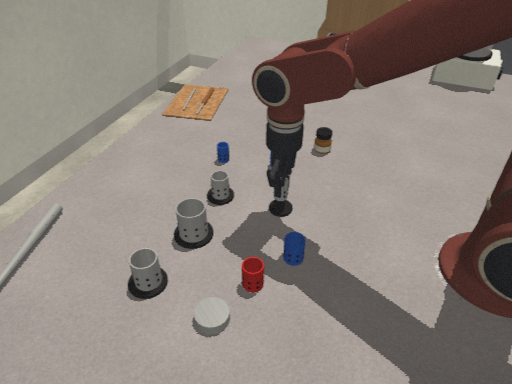

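Flask a hangs over base a at about (281,190), and b, c and d stand on their bases. Lowering.

Emit:
{"fn": "jog_arm", "kwargs": {
  "targets": [
    [[0,0,0.3],[0,0,0],20],
    [[0,0,0.6],[0,0,0],20],
    [[0,0,0.9],[0,0,0],20],
    [[0,0,1.03],[0,0,0],20],
    [[0,0,1.1],[0,0,0],20],
    [[0,0,1.17],[0,0,0],20],
    [[0,0,1.17],[0,0,0],20]
  ]
}}

```text
time: 30.1
tool_pos: [0.4583, -0.0087, 0.0211]
tool_rot: [-0.0, 1.0, 0.0, -0.0]
contact_force: [-3.5, 0.2, 4.4]
gripper_width: 0.357
grasp_force: 60.0
```

Emit:
{"fn": "jog_arm", "kwargs": {
  "targets": [
    [[0,0,0],[0,0,0],41],
    [[0,0,0],[0,0,0],50],
    [[0,0,0],[0,0,0],60],
    [[0,0,0],[0,0,0],60],
    [[0,0,0],[0,0,0],60]
  ]
}}

```text
time: 30.72
tool_pos: [0.4581, -0.0087, 0.0203]
tool_rot: [-0.0, 1.0, 0.0, 0.0]
contact_force: [-0.5, 0.2, -0.3]
gripper_width: 0.601
grasp_force: 0.0
```

Emit:
{"fn": "jog_arm", "kwargs": {
  "targets": [
    [[0,0,-0.5],[0,0,0],60],
    [[0,0,-1.5],[0,0,0],60],
    [[0,0,-3],[0,0,0],60],
    [[0,0,-5],[0,0,0],60],
    [[0,0,-7],[0,0,0],60],
    [[0,6,-7],[0,0,0],60],
    [[0,6,-7],[0,0,0],60],
    [[0,6,-7],[0,0,0],60]
  ]
}}

```text
time: 31.72
tool_pos: [0.458, -0.1614, 0.1968]
tool_rot: [0.001, 1.0, -0.001, 0.001]
contact_force: [0.3, 0.8, 0.3]
gripper_width: 0.598
grasp_force: 0.0
```

```bash
python3 - <<'E'
from chk import *
print(state()['tool_pos'],state()['contact_force'])
rim(.458,-.0085,.05,.062,'end',r=.03)
rim(.607,.005,.058,.07)
rim(.602,.144,.074,.086)
rim(.618,.293,.066,.078)
rim(.4376,-.288,.055,.066)
E
```

```text
[ 0.45800011 -0.16135421  0.1967869 ] [0.26097516 0.82186145 0.3314458 ]
top 71 [ 0.4586 -0.0094  0.0143] [0.0517 0.0543 0.0571]
side 88 [ 0.4585 -0.0085  0.0143] [0.0502 0.0549 0.0587]
top 99 [0.606  0.0038 0.0192] [0.0581 0.0622 0.0647]
side 115 [0.6064 0.0051 0.0193] [0.0582 0.0625 0.0657]
top 170 [0.6018 0.1427 0.0293] [0.0744 0.078  0.0804]
side 213 [0.602  0.1443 0.0294] [0.0744 0.0788 0.0821]
top 149 [0.6173 0.2908 0.0244] [0.0665 0.0702 0.0726]
side 230 [0.6173 0.2926 0.0242] [0.0663 0.0712 0.0742]
top 201 [ 0.429  -0.2908  0.0112] [0.0559 0.0584 0.0611]
side 130 [ 0.4374 -0.2868  0.0166] [0.0552 0.0604 0.0626]
```

View pics/end_side.png

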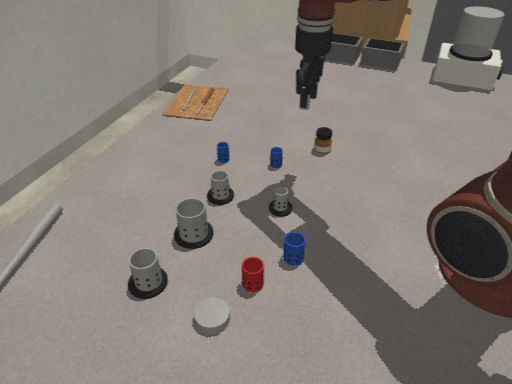

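All four flasks stand flat and centred on their bases, at (281,200), (220,187), (193,222) and (147,270). The jar at (323,140) and the block at (211,315) have not moved.

```bash
python3 -c "
from plant import *
print(job_done())"
```

```text
the job is handed in; nothing more can be done
None
```

All four flasks are released upright on their matching bases, centred to within about 2 mm in the last camera check; the jar and block were not moved, and I handed the job in at about 32 s (no verdict was returned).

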